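Fetch a wooden knob from under the drying rack with a reacher

TASK

The freshly varnished oval wooden knob has slid under the low wire drying rack, out of reach of fingers. Pick up the reacher, squeeze its trigger so that both jaws hold the knob, firmly enough not to slip but gently enough not to dent it, and draw it, held in the jaws, along the bench until it is wholly out in front of the rack; then let go, leaving the knob lying flat on the bench, stem up, and the reacher lying flat with its jaws open. Touch the knob only with the reacher, go easy on the rack, and leave the jar, the iron ring and the brush alone.

Things in the scene. Friction and masses are not known exactly. Their poses are not given: they have to be found in the camera images.
- rack: low steel-wire drying rack fixed to the bench, 120 mm deep (its x) by 260 mm wide (its y), on four 8 mm corner legs. Origin on the bench under its centre; z up. Wires at 43 to 51 mm height over a gap 43 mm high, open to the front (its -x side, front edge at x = -64 mm). A stop rail 14 mm high runs along the back, front face at x = +50 mm
- knob_center (a point): centre (half-way up the oval) of a dark-stained oval wooden drawer knob lying flat under the rack with its stem up; z up. The oval is about 40 by 50 mm and 18 mm high, lying any way round; the stem is 18 mm thick and stands 9 mm higher. 60 to 130 g, 2 to 14 mm short of the stop rail. Over 25 N from either jaw dents it; 4 to 15 N per jaw holds it well
- knob: the same wooden knob; origin at the centre of its underside
- reacher_grip (a point): middle of the reacher's handle, 27 mm above its underside; x points along the shaft to the jaws, z up. Grip faces are upright and parallel: fixed handle at y = +33 mm (90 mm long, 0 to 50 mm high), trigger at y = -33 mm (70 mm long, 5 to 49 mm high), 66 mm across when released. Low cross pieces lie between them beyond x = +-43 mm
- reacher: the same reacher, 275 mm long, 0.33 kg, balanced near its handle, lying flat; origin on its underside below the handle's middle, same axes. Shaft, rod and jaws ahead of the handle stay below 26 mm height. As fingers squeeze evenly about their middle, both jaws close evenly about that middle
- reacher_mouth (a point): middle of the space between the open jaws, 200 mm ahead of the handle's middle along the reacher's x, 10 mm above the underside: where the knob's centre should be before squeezing, within some 8 mm. Flat upright jaw pads, x from -20 to +20 mm, 3 to 18 mm high, inner faces at y = +-32 mm (64 mm apart when open), 78 mm over their backs; palm face 30 mm behind
- trigger (a joint): trigger travel towards the handle, 0 (released, jaws open) to 0.026 m; the moving jaw slides with it, mm for mm. How far it goes before the knob is held (14 to 24 mm, i.e. 52 to 42 mm across the grip) depends on how the oval lies: go by force. Return spring 5 N at 0, 10 N at 0.024 m; what is put on the trigger beyond that squeezes the knob, stiffly (over 10 N per mm)
- jaw_fixed: the jaw at the reacher's +y, fixed; same origin and axes as the reacher
- jaw_moving: the jaw at the reacher's -y, which slides with the trigger; origin on the reacher's when released, same axes
- jar: amber glass jar, 72 mm diameter, 95 mm high, origin under its centre; leave alone
- weight: dark iron ring, 100 mm diameter, 18 mm high, in the open on the bench, origin under its centre; leave alone
- brush: paint brush lying on the bench; leave alone

How it is judged:
On the way, in this order (a step that is already met when the one before it is completed fails the run):
1. the reacher is held by the fingers, jaws still open (contact force between the fingers and reacher above 4 N and value of joint trigger below 0.008 m), for 0.2 s.
2. under the rack, both jaws squeeze the knob (at least 3 N each) (contact force between each of jaw_fixed, jaw_moving and knob above 3 N and contact force between the fingers and reacher above 4 N and x of knob_center in the frame of rack above -0.03 m), for 0.3 s.
3. the knob is wholly out in front of the rack, still held by both jaws (contact force between each of jaw_fixed, jaw_moving and knob above 1 N and x of knob_center in the frame of rack below -0.093 m), for 0.2 s.
At the end, for the whole second after the job is handed in: The knob lies flat on the bench (within 0.1 rad) and at rest, its centre more than 91 mm in front of the rack's centre, so wholly clear of its front edge; the reacher lies flat on the bench, at rest and released, its trigger back within 3 mm of open (x of knob_center in the frame of rack below -0.091 m and height (world z) of knob_center below 0.012 m and angle between each of knob, reacher's own z axis and vertical below 0.1 rad and linear speed of each of knob, reacher below 0.01 m/s and value of joint trigger below 0.003 m and height (world z) of reacher below 0.006 m); the robot touches nothing.
It fails at once if a jaw presses on the knob with more than 25 N (contact force between any of jaw_fixed, jaw_moving and knob above 25 N).
It fails at once if the knob is pressed against the rack with more than 15 N (contact force between knob and rack above 15 N).
It fails at once if the reacher or the robot pushes the rack with more than 15 N (contact force between any of reacher, the fingers, the arm and rack above 15 N).
It fails at once if the robot touches the knob itself (contact force between any of the fingers, the arm and knob above 0.5 N).
It fails at once if the jar, the iron ring or the brush is moved by more than 20 mm (distance of any of jar, weight, brush from where it was at the start of the episode above 0.02 m).
It also fails if it takes over 58 s, if anything falls off the work surface, if the arm or the gripper's body presses on something with over 40 N, if the wrist force passes 120 N, or if a joint passes its speed limit or range.

ROBOT

A 7-joint arm with a two-finger parallel gripper is mounted at the origin on the work surface. World frame = base frame: x ahead of the robot, y to its left, z up, the work surface at z = 0. Lengths are in m, angles in rad, forces in N, time in s.
With the tool pointing down it reaches from about 0.4 to 0.875 m from the base axis. Payload 19.3 kg.
Tool frame: the origin (TCP) lies between the finger pads; the fingertips stand 17 mm ahead of it and the grasp point (between the pads) lies 2 mm behind it; x points along the fingers, y is the direction in which the jaws open and shut, and the axes are right-handed (so a half turn about x gives the same grasp; the last joint's range is limited). The gripper opens to 85 mm and grips with 20 to 120 N. Pads are 22 mm wide; open, the fingers measure 114 mm over their backs; the gripper's body (76 mm by 85 mm) begins 54 mm behind the grasp point. The pads swing forward as they close: fully open they stand 13 mm farther back than shut.
Start: joints at [-1.339, 0.521, -0.036, 1.599, 0.021, 1.021, -0.113], TCP at [0.186, 0.597, 0.248] pointing down, gripper open.
Joint ranges: [-2.91, 2.91], [-0.3, 2.13], [-1.5, 1.42], [0.17, 2.43], [-1.26, 4.41], [0.16, 1.93], [-2.52, 2.52]. Speed limits (rad/s): [1.89, 1.89, 2.39, 2.39, 3.01, 3.01, 3.01].

INTERFACE

Orientations are given as [roll, pitch, yaw] about the fixed x, y, z axes, in that order (R = Rz(yaw) Ry(pitch) Rx(roll)).
In Python, from workcell import bot gives the robot as it stands.
- The arm moves only by the shell command python3 -m creep 'ROWS' [FORCE]. ROWS is JSON, a list of rows, each an object of numbers: "wx", "wy", "wz": the turn, a rotation vector about the tool's x, y, z in degrees; "tx", "ty", "tz": the shift along the tool's x, y, z in m; "claw": the closure, from 0 (fully open) to 1 (shut). A call has 1 to 8 rows; each row is the pose to reach, as a shift and turn from the pose measured when the call began, along the tool's axes at that moment; what a row does not reach only later rows make up. A row lasts 1/10 s, in which the tool goes at most 50 mm and 8.59 degrees, less where a joint would pass 70% of its speed; a pose out of reach is approached as far as the arm can. A call with a gripper value outside its range is refused whole. The fingers move at their own pace and stop on an object; FORCE is the grip in N (left out, the last holds). Time passes only in rows, so rows that repeat a pose let the fingers close. It gives the time, the measured TCP pose, the force and the opening at its end, in the units of the state.
- bot.observe(): the state, without advancing time (a new reading comes with each control period).
- bot.grab_frame(name): name is "side" or "top" or "wrist"; returns the picture (420x560x3 uint8, blue, green, red); there is no depth.
- bot.get_calibration(name): a dict with "fx", "fy", "cx", "cy" (pixels), "dist_coeffs" ([k1, k2, p1, p2, k3] as OpenCV has them; the pictures are not rectified), "R" (3x3) and "t" (3): a world point X has camera coordinates R X + t. Camera axes: x right, y down, z forward; pixel columns grow to the right and rows downward; lengths in m; the calibration is good to about 2 mm. A picture is of the moment at which its call begins: read the wrist's pose just before it. get_calibration takes no time and is no camera call; for the wrist camera it gives the pose at the moment of the call.
- bot.job_done(): hands the job in, once; it reports no verdict.
The state is a dict: "clock": time; "qpos": joint angles; "qd": joint speeds; "joint_efforts": joint torques, N m; "position": TCP position; "tool_rot": TCP orientation; "force": force on the tool from outside, world axes, zero at the start; "moment": the same for the moment, N m; "grip_width": finger opening in m.
Only numpy, scipy, OpenCV 4.12 (cv2) and the standard library are available. Lean on these libraries where they do the work, as an engineer would, in place of code of your own. Each camera call takes 0.05 s, during which the arm holds its last target.

## Working session

There is one attempt and no reset: what is moved stays moved. The work goes in short steps, Python scripts to look and compute and a shell command to move; the robot and the scene stay as the last step left them, time stands still between calls to the robot, and variables do not carry over. Pictures are saved under pics/ and viewed, and the job is handed in when it is done.

```bash
ls; mkdir -p pics
python3 - <<'E'
from workcell import bot
import cv2
print(bot.observe())
for n in ("side","top","wrist"):
    print(n,bot.get_calibration(n))
    cv2.imwrite(f"pics/{n}0.png",bot.grab_frame(n))
E
```

```text
pics
{'clock': 0.0, 'qpos': array([-1.33920415,  0.52198821, -0.03631355,  1.59999963,  0.02123623,
        1.02111071, -0.11279848]), 'qd': array([ 0.00091911,  0.00042368, -0.00118429, -0.00142513,  0.0005029 ,
        0.0009957 , -0.00179205]), 'joint_efforts': array([ 8.05147283e-04, -9.27120423e+01,  1.98027670e+00, -3.69937062e+01,
        1.78004644e-02,  8.21650727e-03, -4.35110132e-05]), 'position': array([0.18572663, 0.59643479, 0.24774497]), 'tool_rot': array([-1.46516252,  1.56967605, -1.76695637]), 'force': array([-0.6352237 ,  0.16863026, -0.37312284]), 'moment': array([0.01299433, 0.02081534, 0.0153208 ]), 'grip_width': 0.08574687963135004}
side {'fx': 383.6480027540149, 'fy': 383.6480027540149, 'cx': 277.15441657165013, 'cy': 207.42472936047295, 'dist_coeffs': array([-0.09624983,  0.        ,  0.        ,  0.        ,  0.        ]), 'R': array([[ 0.76824917, -0.63978476,  0.02164882],
       [-0.30058336, -0.39038402, -0.87020111],
       [ 0.56519275,  0.66202401, -0.49222085]]), 't': array([-0.50653357,  0.22422519,  0.4940923 ])}
top {'fx': 414.7492704044551, 'fy': 414.7492704044551, 'cx': 272.7880987800667, 'cy': 208.9384991736299, 'dist_coeffs': array([-0.0770885,  0.       ,  0.       ,  0.       ,  0.       ]), 'R': array([[-0.00938525, -0.99994116,  0.00544062],
       [-0.98728617,  0.00840283, -0.15873061],
       [ 0.15867555, -0.00686117, -0.98730694]]), 't': array([-0.00923341,  0.63297991,  0.89264911])}
wrist {'fx': 307.03954739537517, 'fy': 307.03954739537517, 'cx': 278.7550360724691, 'cy': 211.6186935519009, 'dist_coeffs': array([0.00135095, 0.        , 0.        , 0.        , 0.        ]), 'R': array([[ 2.97224506e-01,  9.54807199e-01, -8.98182640e-04],
       [ 9.17083139e-01, -2.85219220e-01,  2.78583043e-01],
       [ 2.65736916e-01, -8.36254155e-02, -9.60411725e-01]]), 't': array([-0.62436532, -0.03621736,  0.37773295])}
```

View pics/side0.png

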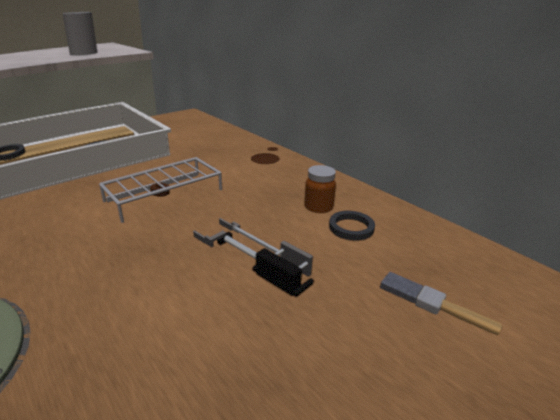

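View pics/top0.png

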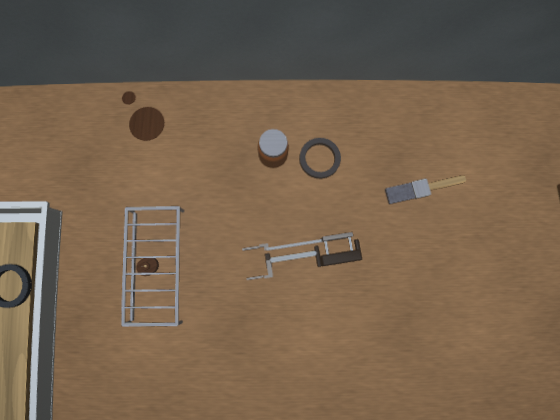

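View pics/wrist0.png

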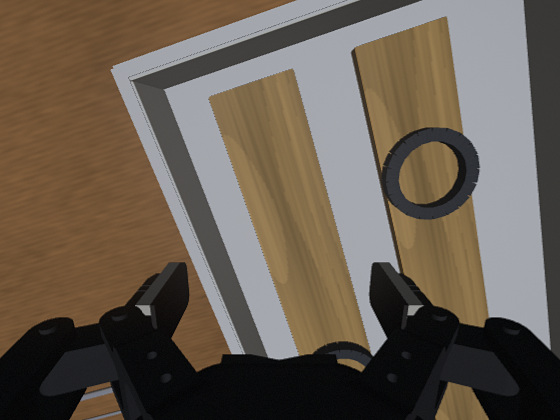

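```bash
cat > h.py <<'E'
import numpy as np, cv2
from workcell import bot
def ray(c,uv):
    K=np.array([[c["fx"],0,c["cx"]],[0,c["fy"],c["cy"]],[0,0,1.]])
    p=cv2.undistortPoints(np.array(uv,float).reshape(-1,1,2),K,np.array(c["dist_coeffs"])).reshape(-1,2)
    d=np.c_[p,np.ones(len(p))]@c["R"]
    return -np.array(c["R"]).T@np.array(c["t"]),d
def cast(c,uv,h):
    o,d=ray(c,uv); return o+d*((h-o[2])/d[:,2])[:,None]
def proj(c,X):
    K=np.array([[c["fx"],0,c["cx"]],[0,c["fy"],c["cy"]],[0,0,1.]])
    r,_=cv2.Rodrigues(np.array(c["R"]))
    return cv2.projectPoints(np.array(X,float).reshape(-1,1,3),r,np.array(c["t"]),K,np.array(c["dist_coeffs"]))[0].reshape(-1,2)
E
python3 - <<'E'
import cv2
from h import *
im=cv2.imread("pics/top0.png")
cv2.imwrite("pics/top0_rack.png",cv2.resize(im[195:340,100:200],None,fx=4,fy=4,interpolation=cv2.INTER_CUBIC))
cv2.imwrite("pics/top0_reach.png",cv2.resize(im[220:290,230:370],None,fx=5,fy=5,interpolation=cv2.INTER_CUBIC))
c=bot.get_calibration("top")
print(cast(c,[(126,208),(179,208),(179,324),(124,325)],.047))
print(cast(c,[(338,255)],.03),cast(c,[(258,263)],.01),cast(c,[(147,266)],.018))
E
```

```text
[[0.63851164 0.32295387 0.047     ]
 [0.63745239 0.19983097 0.047     ]
 [0.37835146 0.19420377 0.047     ]
 [0.37583218 0.31714904 0.047     ]]
[[ 0.52797761 -0.16350932  0.03      ]] [[0.51225512 0.02043215 0.01      ]] [[0.50658337 0.27780421 0.018     ]]
```

View pics/top0_rack.png

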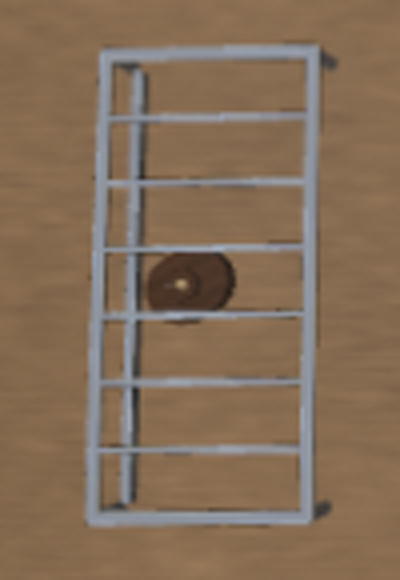

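View pics/top0_reach.png

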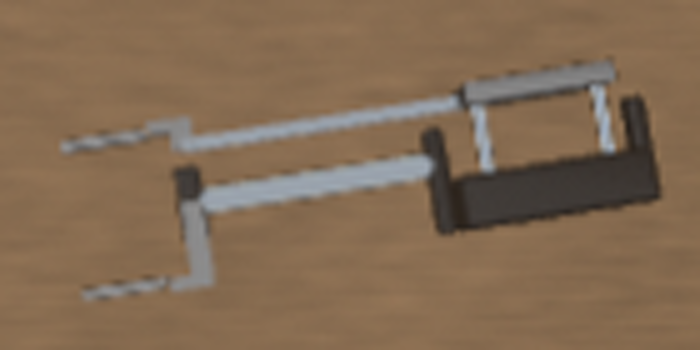

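Run:
```python
from h import *
from scipy.spatial.transform import Rotation as R
s=bot.observe()
M=R.from_euler('xyz',s['tool_rot']).as_matrix()
print("tool axes cols\n",M.round(3))
c=bot.get_calibration("wrist"); o=-c["R"].T@c["t"]
print("cam in tool",M.T@(o-s['position']), "cam axes in tool\n",(c["R"]@M).round(3))
c=bot.get_calibration("top")
def px(u,v): return (230+u/5,220+v/5)
# tips of things in the zoom: trigger outer top edge ends (z~.049), handle outer bottom edge (z~.05)
for n,p,h in [("trigL",px(465,88),.049),("trigR",px(612,65),.049),("hL",px(445,232),.02),("hR",px(658,197),.02),("jawMtip",px(62,147),.018),("jawFtip",px(84,296),.018),("jawMback",px(188,140),.018),("jawFback",px(212,285),.018)]:
    print(n,cast(c,[p],h).round(4))
```

```text
tool axes cols
 [[-0.     0.297  0.955]
 [-0.001  0.955 -0.297]
 [-1.    -0.001  0.   ]]
cam in tool [-0.12450647 -0.00014687 -0.07048276] cam axes in tool
 [[-0.     1.    -0.   ]
 [-0.278 -0.     0.96 ]
 [ 0.96   0.     0.278]]
trigL [[ 0.5666 -0.1277  0.049 ]]
trigR [[ 0.5764 -0.1948  0.049 ]]
hL [[ 0.5028 -0.1204  0.02  ]]
hR [[ 0.5176 -0.2198  0.02  ]]
jawMtip [[0.5437 0.0562 0.018 ]]
jawFtip [[0.4752 0.0461 0.018 ]]
jawMback [[ 0.5464 -0.0022  0.018 ]]
jawFback [[ 0.4797 -0.0127  0.018 ]]
```

```bash
python3 -m creep '[{"wx":6,"ty":-0.02,"tz":0.03,"claw":0},{"wx":14,"ty":-0.05,"tz":0.073,"claw":0},{"wx":22,"ty":-0.077,"tz":0.113,"claw":0},{"wx":30,"ty":-0.105,"tz":0.153,"claw":0},{"wx":38,"ty":-0.132,"tz":0.193,"claw":0},{"wx":46,"ty":-0.16,"tz":0.233,"claw":0},{"wx":54,"ty":-0.187,"tz":0.273,"claw":0},{"wx":61,"ty":-0.214,"tz":0.313,"claw":0}]'
```

```text
$[0]: bad value
```

```bash
python3 -m creep '[{"wx":6,"wy":0,"wz":0,"tx":0,"ty":-0.02,"tz":0.03,"claw":0},{"wx":14,"wy":0,"wz":0,"tx":0,"ty":-0.05,"tz":0.073,"claw":0},{"wx":22,"wy":0,"wz":0,"tx":0,"ty":-0.077,"tz":0.113,"claw":0},{"wx":30,"wy":0,"wz":0,"tx":0,"ty":-0.105,"tz":0.153,"claw":0},{"wx":38,"wy":0,"wz":0,"tx":0,"ty":-0.132,"tz":0.193,"claw":0},{"wx":46,"wy":0,"wz":0,"tx":0,"ty":-0.16,"tz":0.233,"claw":0},{"wx":54,"wy":0,"wz":0,"tx":0,"ty":-0.187,"tz":0.273,"claw":0},{"wx":61,"wy":0,"wz":0,"tx":0,"ty":-0.214,"tz":0.313,"claw":0}]'
```

```text
clock: 0.95
position: [0.4218, 0.2975, 0.2482]
tool_rot: [-0.385, 1.57, -1.757]
force: [0.7, 2.0, -0.2]
grip_width: 0.0854
```

```bash
python3 -m creep '[{"wx":2,"wy":0,"wz":0,"tx":0,"ty":0.02,"tz":0.04,"claw":0},{"wx":5,"wy":0,"wz":0,"tx":0,"ty":0.04,"tz":0.078,"claw":0},{"wx":8,"wy":0,"wz":0,"tx":0,"ty":0.055,"tz":0.105,"claw":0},{"wx":8,"wy":0,"wz":0,"tx":0,"ty":0.057,"tz":0.111,"claw":0},{"wx":8,"wy":0,"wz":0,"tx":0,"ty":0.057,"tz":0.111,"claw":0},{"wx":8,"wy":0,"wz":0,"tx":0,"ty":0.057,"tz":0.111,"claw":0}]'
python3 - <<'E'
from h import *
import json
c=bot.get_calibration("wrist"); im=bot.grab_frame("wrist")
cv2.imwrite("pics/w1.png",im)
json.dump({k:np.array(v).tolist() for k,v in c.items()},open("w1.json","w"))
s=bot.observe(); print(s['clock'],s['position'])
E
```

```text
clock: 1.55
position: [0.4989, 0.2009, 0.2481]
tool_rot: [-1.273, 1.57, -2.783]
force: [1.1, 1.0, 0.1]
grip_width: 0.0855
1.6 [0.49879908 0.20114538 0.24810047]
```

View pics/w1.png

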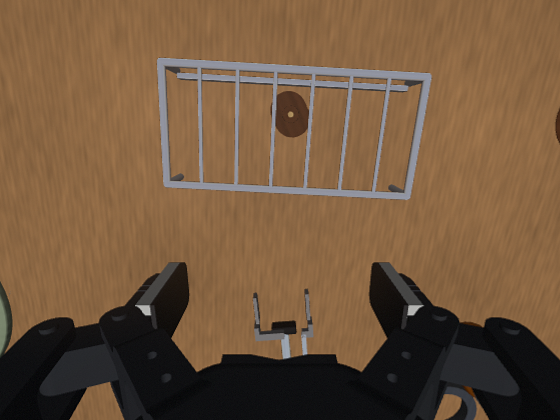

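Run:
```python
from h import *
import json
c={k:np.array(v) for k,v in json.load(open("w1.json")).items()}
im=cv2.imread("pics/w1.png")
hsv=cv2.cvtColor(im,cv2.COLOR_BGR2HSV)
print("knob px",im[105,285],im[125,290],"wood",im[140,250],"wire",im[68,300])
# rack mask: greyish
m=((hsv[...,1]<60)&(hsv[...,2]>90)).astype(np.uint8); m[230:]=0
n,l,st,_=cv2.connectedComponentsWithStats(m); i=1+np.argmax(st[1:,4]); pts=np.argwhere(l==i)[:,::-1]
r=cv2.minAreaRect(cast(c,pts,.049)[:,:2].astype(np.float32)*1000); print("rackrect mm",r)
for h in (.047,.051):
  q=cast(c,[(159,59),(430,74),(409,199),(166,187)],h)[:,:2]; print(h,q.round(4).tolist(),"c",q.mean(0),"len",[np.linalg.norm(q[a]-q[b]).round(4) for a,b in((0,1),(1,2),(2,3),(3,0))])
# knob: dark brown
v=im.sum(2).astype(int); k=((v<170)).astype(np.uint8); k[:, :260]=0;k[:,325:]=0;k[:80]=0;k[150:]=0
cs,_=cv2.findContours(k,cv2.RETR_EXTERNAL,cv2.CHAIN_APPROX_NONE); 
p=np.vstack([x for x in cs if cv2.contourArea(x)>5])[:,0]; hull=cv2.convexHull(p)[:,0]
for h in (.009,.018):
  w=cast(c,hull,h)[:,:2]*1000; e=cv2.fitEllipse(cast(c,p,h)[:,:2].astype(np.float32)*1000); print(h,"hull bb",w.min(0),w.max(0),"ell",e,"rect",cv2.minAreaRect(w.astype(np.float32)))
print("dot",cast(c,[(291,114)],.027)[:,:2], cast(c,[(291,114)],.018)[:,:2])
big=cv2.resize(im[50:210,150:440],None,fx=2.7,fy=2.7,interpolation=cv2.INTER_CUBIC)
cv2.polylines(big,[((hull-[150,50])*2.7).astype(np.int32)],True,(0,255,0),1)
cv2.imwrite("pics/w1_rack.png",big)
```

```text
knob px [35 51 80] [36 52 81] wood [ 70 105 141] wire [159 147 144]
rackrect mm ((507.48138427734375, 262.0718078613281), (266.41961669921875, 126.66405487060547), 0.4863174259662628)
0.047 [[0.3757, 0.323], [0.6392, 0.3256], [0.6412, 0.2], [0.3772, 0.1971]] c [0.50832605 0.26142808] len [np.float64(0.2635), np.float64(0.1256), np.float64(0.264), np.float64(0.1258)]
0.051 [[0.3772, 0.3223], [0.6374, 0.325], [0.6394, 0.2009], [0.3786, 0.1981]] c [0.50816313 0.2615515 ] len [np.float64(0.2602), np.float64(0.1241), np.float64(0.2608), np.float64(0.1243)]
0.009 hull bb [490.95861773 257.04500762] [526.94905474 305.44346669] ell ((508.0739440917969, 279.16632080078125), (35.147911071777344, 46.929195404052734), 15.967339515686035) rect ((509.01129150390625, 281.28253173828125), (35.729103088378906, 48.40810012817383), 0.6280484795570374)
0.018 hull bb [491.06029725 257.40217661] [526.15980318 304.60254821] ell ((507.7519226074219, 278.9758605957031), (34.2778434753418, 45.76747512817383), 15.967328071594238) rect ((508.6661071777344, 281.0396728515625), (34.84469223022461, 47.20973587036133), 0.6280108094215393)
dot [[0.50716778 0.28083166]] [[0.50748296 0.28107539]]
```

View pics/w1_rack.png

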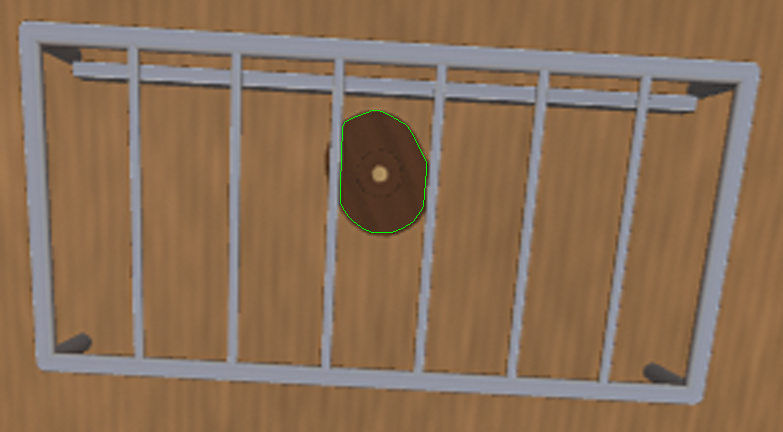

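```bash
python3 -m creep '[{"wx":-1,"wy":0,"wz":0,"tx":0.003,"ty":0.002,"tz":0.035,"claw":0},{"wx":-2,"wy":0,"wz":0,"tx":0.008,"ty":0.005,"tz":0.08,"claw":0},{"wx":-3,"wy":0,"wz":0,"tx":0.013,"ty":0.008,"tz":0.127,"claw":0},{"wx":-4,"wy":0,"wz":0,"tx":0.018,"ty":0.011,"tz":0.175,"claw":0},{"wx":-5,"wy":0,"wz":0,"tx":0.022,"ty":0.014,"tz":0.222,"claw":0},{"wx":-5,"wy":0,"wz":0,"tx":0.026,"ty":0.017,"tz":0.27,"claw":0},{"wx":-5,"wy":0,"wz":0,"tx":0.03,"ty":0.019,"tz":0.318,"claw":0},{"wx":-5,"wy":0,"wz":0,"tx":0.03,"ty":0.02,"tz":0.35,"claw":0}]'
python3 -m creep '[{"wx":0,"wy":0,"wz":0,"tx":0,"ty":0,"tz":0.016,"claw":0},{"wx":0,"wy":0,"wz":0,"tx":0,"ty":0,"tz":0.016,"claw":0},{"wx":0,"wy":0,"wz":0,"tx":0,"ty":0,"tz":0.016,"claw":0}]'
python3 - <<'E'
from h import *
import json
c=bot.get_calibration("wrist"); im=bot.grab_frame("wrist")
cv2.imwrite("pics/w2.png",im)
json.dump({k:np.array(v).tolist() for k,v in c.items()},open("w2.json","w"))
s=bot.observe(); print(s['clock'],s['position'],s['qpos'])
E
```

```text
clock: 2.4
position: [0.54, -0.1489, 0.2178]
tool_rot: [-1.241, 1.57, -2.664]
force: [0.1, 0.4, -0.7]
grip_width: 0.0856
clock: 2.7
position: [0.5425, -0.1634, 0.2177]
tool_rot: [-1.777, 1.569, 3.085]
force: [0.1, -0.1, 0.6]
grip_width: 0.0856
2.75 [ 0.54256647 -0.16298602  0.21776298] [-0.0817787   0.4917407   0.37609147  1.80296042 -0.22493743  0.89017247
  0.54711027]
```

View pics/w2.png

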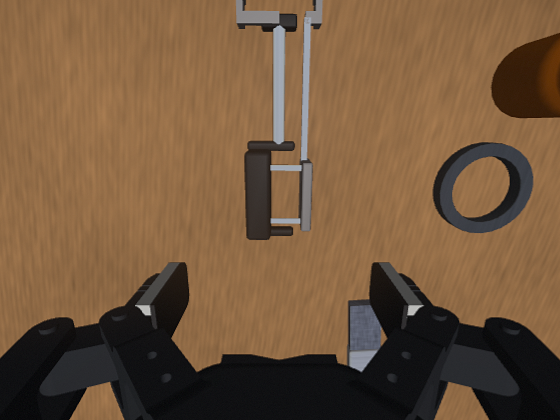

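```bash
cat > m2.py <<'E'
from h import *
import json,sys
c={k:np.array(v) for k,v in json.load(open("w2.json")).items()}
im=cv2.imread("pics/w2.png")
hs=cv2.cvtColor(im,cv2.COLOR_BGR2HSV)
cv2.imwrite("pics/w2_h.png",cv2.resize(im[135:250,230:330],None,fx=5,fy=5,interpolation=cv2.INTER_CUBIC))
d=(hs[...,2]<75).astype(np.uint8); d[:153]=0; d[245:]=0; d[:,:235]=0; d[:,268:]=0
g=((hs[...,1]<70)&(hs[...,2]>70)).astype(np.uint8); g[:163]=0; g[229:]=0; g[:,:298]=0; g[:,325:]=0
P={}
for n,m,h,f in (("handle",d,.05,'min'),("trig",g,.049,'max')):
    pts=[]
    for r in range(168,226):
        x=np.flatnonzero(m[r]); 
        if len(x): pts.append((x.min()-.5 if f=='min' else x.max()+.5,r))
    w=cast(c,pts,h)[:,:2]; l=cv2.fitLine(w.astype(np.float32),cv2.DIST_HUBER,0,.01,.01).ravel()
    P[n]=l; print(n,len(pts),l, np.degrees(np.arctan2(-l[0]*np.sign(l[1]),abs(l[1]))))
    ys=np.argwhere(m)[:,0]; print(" rows",ys.min(),ys.max())
q=cast(c,[(246,150.5),(247,240)],.05)[:,:2]; print("handle ends",q,np.linalg.norm(q[0]-q[1]),q.mean(0))
q=cast(c,[(311,160),(310,231)],.049)[:,:2]; print("trig ends",q,np.linalg.norm(q[0]-q[1]),q.mean(0))
q=cast(c,[(236.5,24),(322,24)],.018)[:,:2];print("jaw outer backs",q,np.linalg.norm(q[0]-q[1]),q.mean(0))
E
python3 m2.py
```

```text
handle 58 [ 0.14288099 -0.9897399   0.50988233 -0.16813202] 8.214591
 rows 153 239
trig 58 [ 0.15188035 -0.9883989   0.57319444 -0.15463914] 8.73591
 rows 163 228
handle ends [[ 0.50532105 -0.1231054 ]
 [ 0.51710091 -0.21207643]] 0.08974747162840799 [ 0.51121098 -0.16759091]
trig ends [[ 0.56722868 -0.12278995]
 [ 0.57896192 -0.19321386]] 0.07139465436548527 [ 0.5730953 -0.1580019]
jaw outer backs [[ 4.79632618e-01 -1.21957345e-02]
 [ 5.58565326e-01 -3.05917504e-04]] 0.07982317991166842 [ 0.51909897 -0.00625083]
```

View pics/w2_h.png

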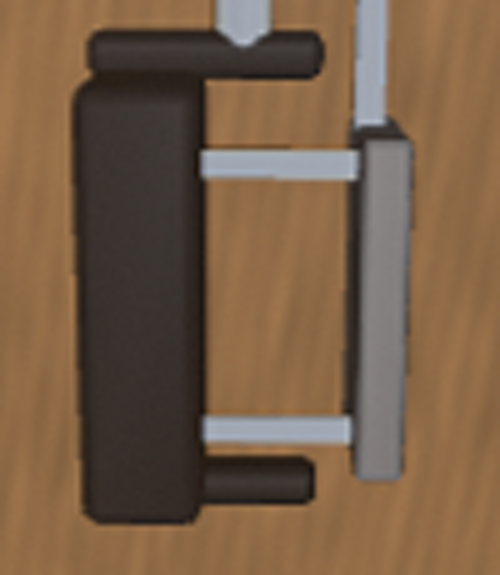

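```bash
python3 -m creep '[{"wx":0,"wy":0,"wz":0,"tx":0.025,"ty":0,"tz":0,"claw":0},{"wx":0,"wy":0,"wz":0,"tx":0.06,"ty":0,"tz":0,"claw":0},{"wx":0,"wy":0,"wz":0,"tx":0.095,"ty":0,"tz":0,"claw":0},{"wx":0,"wy":0,"wz":0,"tx":0.125,"ty":0,"tz":0,"claw":0},{"wx":0,"wy":0,"wz":0,"tx":0.15,"ty":0,"tz":0,"claw":0},{"wx":0,"wy":0,"wz":0,"tx":0.175,"ty":0,"tz":0,"claw":0},{"wx":0,"wy":0,"wz":0,"tx":0.188,"ty":0,"tz":0,"claw":0},{"wx":0,"wy":0,"wz":0,"tx":0.193,"ty":0,"tz":0,"claw":0}]' 20
python3 - <<'E'
from h import *
im=bot.grab_frame("wrist"); cv2.imwrite("pics/w3.png",im)
s=bot.observe(); print(s['clock'],s['position'],s['tool_rot'],s['force'])
E
```

```text
clock: 3.55
position: [0.5421, -0.1617, 0.0239]
tool_rot: [-2.042, 1.568, 2.822]
force: [-0.5, -0.6, 0.6]
grip_width: 0.0858
3.6 [ 0.54221926 -0.16203319  0.02402781] [-2.01899518  1.56858171  2.84524779] [ 0.44620328  0.23773355 -0.92171086]
```

View pics/w3.png

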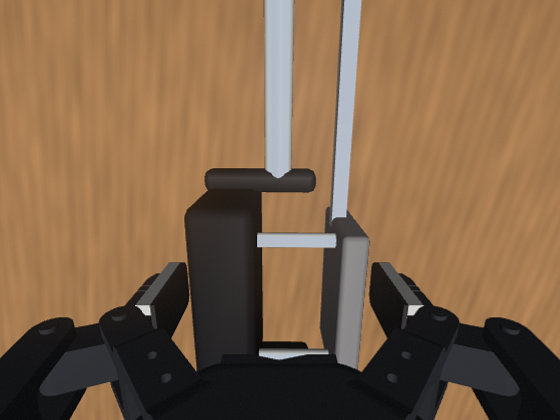

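```bash
python3 -m creep '[{"wx":0,"wy":0,"wz":0,"tx":0,"ty":0,"tz":0,"claw":0.1},{"wx":0,"wy":0,"wz":0,"tx":0,"ty":0,"tz":0,"claw":0.18},{"wx":0,"wy":0,"wz":0,"tx":0,"ty":0,"tz":0,"claw":0.22},{"wx":0,"wy":0,"wz":0,"tx":0,"ty":0,"tz":0,"claw":0.24},{"wx":0,"wy":0,"wz":0,"tx":0,"ty":0,"tz":0,"claw":0.25},{"wx":0,"wy":0,"wz":0,"tx":0,"ty":0,"tz":0,"claw":0.25}]' 20
```

```text
clock: 4.2
position: [0.5415, -0.1621, 0.0248]
tool_rot: [-2.037, 1.568, 2.826]
force: [-8.7, 1.4, 13.4]
grip_width: 0.0644
```

```bash
python3 -m creep '[{"wx":0,"wy":0,"wz":0,"tx":-0.001,"ty":0,"tz":0,"claw":0.26},{"wx":0,"wy":0,"wz":0,"tx":-0.002,"ty":0,"tz":0,"claw":0.26},{"wx":0,"wy":0,"wz":0,"tx":-0.002,"ty":0,"tz":0,"claw":0.26},{"wx":0,"wy":0,"wz":0,"tx":-0.002,"ty":0,"tz":0,"claw":0.26}]' 20
python3 - <<'E'
from h import *
im=bot.grab_frame("wrist"); cv2.imwrite("pics/w4.png",im)
s=bot.observe(); print(s['clock'],s['position'],s['tool_rot'],s['force'],s['grip_width'])
E
```

```text
clock: 4.6
position: [0.5417, -0.1621, 0.0268]
tool_rot: [-2.059, 1.568, 2.804]
force: [-0.3, 0.5, -3.3]
grip_width: 0.0633
4.65 [ 0.5416129  -0.16214544  0.02677899] [-2.03973497  1.56776065  2.82404454] [ 0.13758666 -1.43481667 -3.63364159] 0.0631410953935416
```

View pics/w4.png

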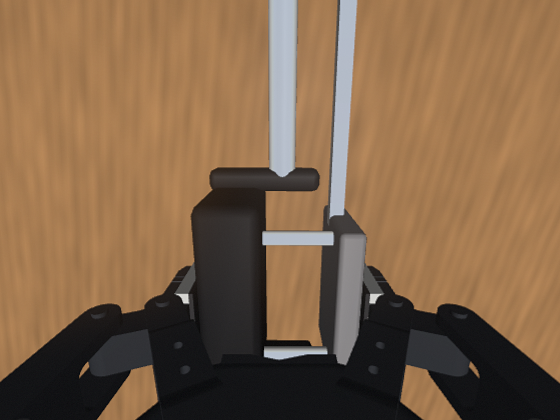

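```bash
python3 -m creep '[{"wx":0.5,"wy":0,"wz":0,"tx":-0.001,"ty":-0.001,"tz":-0.006,"claw":0.26},{"wx":1.5,"wy":0,"wz":0,"tx":-0.002,"ty":-0.003,"tz":-0.02,"claw":0.26},{"wx":3,"wy":0,"wz":0,"tx":-0.003,"ty":-0.005,"tz":-0.038,"claw":0.26},{"wx":4.5,"wy":0,"wz":0,"tx":-0.003,"ty":-0.008,"tz":-0.058,"claw":0.26},{"wx":6,"wy":0,"wz":0,"tx":-0.003,"ty":-0.011,"tz":-0.077,"claw":0.26},{"wx":7.2,"wy":0,"wz":0,"tx":-0.003,"ty":-0.014,"tz":-0.094,"claw":0.26},{"wx":8,"wy":0,"wz":0,"tx":-0.003,"ty":-0.015,"tz":-0.103,"claw":0.26},{"wx":8,"wy":0,"wz":0,"tx":-0.003,"ty":-0.015,"tz":-0.1055,"claw":0.26}]'
python3 -m creep '[{"wx":0,"wy":0,"wz":0,"tx":0,"ty":0,"tz":0,"claw":0.26},{"wx":0,"wy":0,"wz":0,"tx":0,"ty":0,"tz":0,"claw":0.26}]'
python3 - <<'E'
from h import *
import json
for n in ("wrist","top"):
    c=bot.get_calibration(n);im=bot.grab_frame(n); cv2.imwrite(f"pics/{n}5.png",im)
    json.dump({k:np.array(v).tolist() for k,v in c.items()},open(n+"5.json","w"))
s=bot.observe(); print(s['clock'],s['position'],s['tool_rot'],s['force'],s['grip_width'])
E
```

```text
clock: 5.45
position: [0.5106, -0.0585, 0.03]
tool_rot: [-1.995, 1.567, 2.73]
force: [0.3, -0.5, -3.4]
grip_width: 0.0632
clock: 5.65
position: [0.5108, -0.0589, 0.0301]
tool_rot: [-1.964, 1.568, 2.762]
force: [-0.7, -0.2, -3.3]
grip_width: 0.0633
5.75 [ 0.51070406 -0.05920055  0.03001748] [-1.94071049  1.56757885  2.78387504] [-0.60418141 -0.2658809  -3.44222629] 0.06303768933391547
```

View pics/wrist5.png

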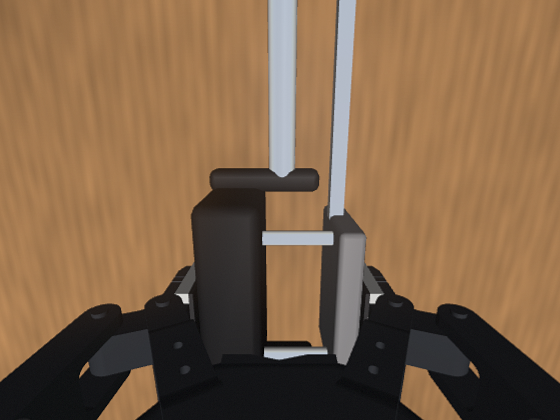

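View pics/top5.png

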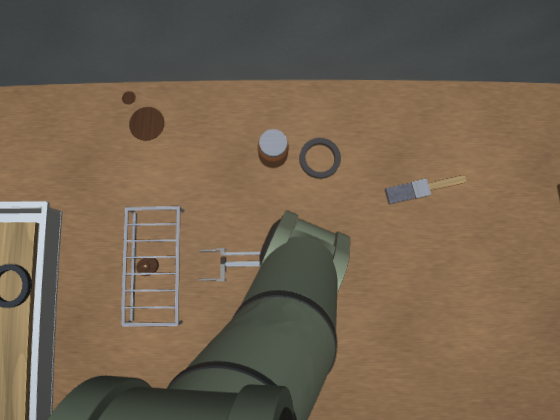

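Run:
```python
from h import *
im=cv2.imread("pics/top5.png")
cv2.imwrite("pics/top5z.png",cv2.resize(im[235:300,110:240],None,fx=6,fy=6,interpolation=cv2.INTER_CUBIC))
```

```text
(no output)
```

View pics/top5z.png

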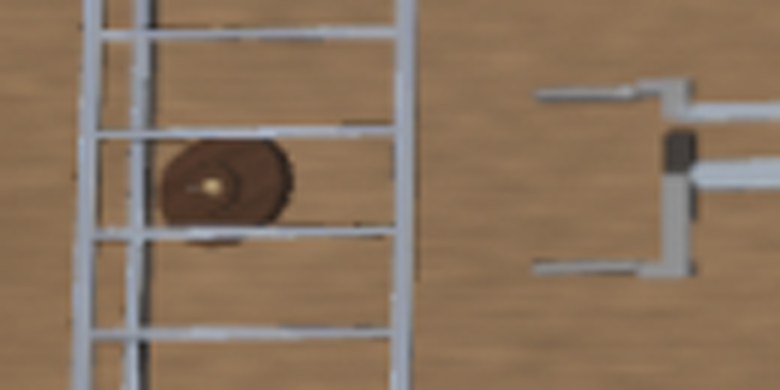

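Run:
```python
from h import *
c=bot.get_calibration("top")
z=lambda u,v:(110+u/6,235+v/6)
print("tips",cast(c,[z(534,97),z(534,268)],.021),"backs/palm",cast(c,[z(662,175)],.02))
print("dot",cast(c,[z(212,187)],.027),"oval c",cast(c,[z(226,189)],.012))
print("front wire outer",cast(c,[z(414,100),z(411,300)],.049),"rail front",cast(c,[z(148,100),z(146,300)],.012))
s=bot.observe();from scipy.spatial.transform import Rotation as R
M=R.from_euler('xyz',s['tool_rot']).as_matrix(); print(M.round(3)); print("mouth",s['position']-.2*M[:,2])
```

```text
tips [[0.54011876 0.15655665 0.021     ]
 [0.47486753 0.1555709  0.021     ]] backs/palm [[0.50994165 0.1069515  0.02      ]]
dot [[0.50599468 0.27899784 0.027     ]] oval c [[0.50556516 0.2779735  0.012     ]]
front wire outer [[0.53760267 0.19691422 0.049     ]
 [0.46354441 0.19644184 0.049     ]] rail front [[0.54023721 0.31004346 0.012     ]
 [0.46291293 0.30803596 0.012     ]]
[[-0.003  1.     0.012]
 [ 0.001  0.012 -1.   ]
 [-1.    -0.003 -0.001]]
mouth [0.50826517 0.14078445 0.03025012]
```

```bash
python3 -m creep '[{"wx":0,"wy":0,"wz":0,"tx":0.001,"ty":0,"tz":-0.006,"claw":0.26},{"wx":0,"wy":0,"wz":0,"tx":0.002,"ty":0,"tz":-0.02,"claw":0.26},{"wx":0,"wy":0,"wz":0,"tx":0.003,"ty":0,"tz":-0.038,"claw":0.26},{"wx":0,"wy":0,"wz":0,"tx":0.003,"ty":0,"tz":-0.056,"claw":0.26},{"wx":0,"wy":0,"wz":0,"tx":0.003,"ty":0,"tz":-0.072,"claw":0.26},{"wx":0,"wy":0,"wz":0,"tx":0.003,"ty":0,"tz":-0.084,"claw":0.26},{"wx":0,"wy":0,"wz":0,"tx":0.003,"ty":0,"tz":-0.09,"claw":0.26},{"wx":0,"wy":0,"wz":0,"tx":0.003,"ty":0,"tz":-0.09,"claw":0.26}]'
python3 - <<'E'
from h import *
for n in ("top","side"):
    im=bot.grab_frame(n); cv2.imwrite(f"pics/{n}6.png",im)
    b=im[235:300,110:240] if n=="top" else im[150:260,80:260]
    cv2.imwrite(f"pics/{n}6z.png",cv2.resize(b,None,fx=6 if n=="top" else 4.4,fy=6 if n=="top" else 4.4,interpolation=cv2.INTER_CUBIC))
s=bot.observe(); print(s['clock'],s['position'],s['tool_rot'],s['force'],s['grip_width'])
E
```

```text
clock: 6.55
position: [0.5096, 0.0318, 0.0271]
tool_rot: [-1.978, 1.567, 2.748]
force: [0.2, -0.5, -3.4]
grip_width: 0.0632
6.65 [0.50963873 0.0303157  0.02717645] [-1.84987969  1.56782584  2.87436431] [ 0.25313643  0.29836231 -3.47971141] 0.06309978140225848
```

View pics/top6z.png

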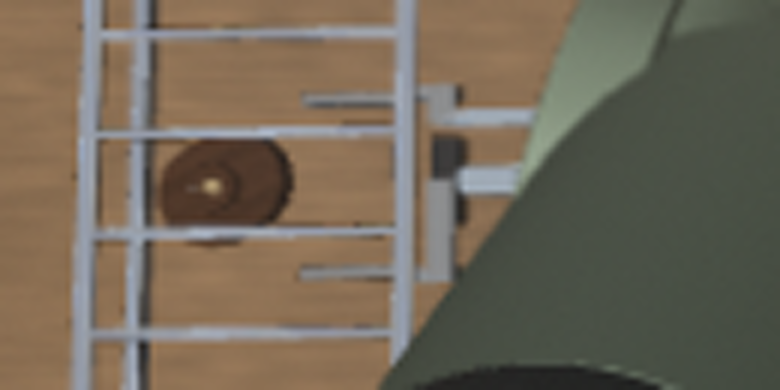

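View pics/side6z.png

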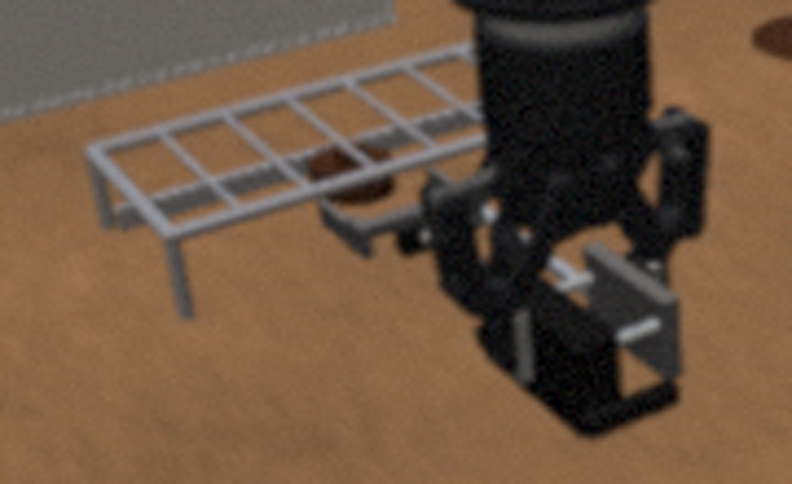

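```bash
python3 -m creep '[{"wx":0,"wy":0,"wz":0,"tx":0,"ty":0,"tz":-0.005,"claw":0.26},{"wx":0,"wy":0,"wz":0,"tx":0,"ty":0,"tz":-0.014,"claw":0.26},{"wx":0,"wy":0,"wz":0,"tx":0,"ty":0,"tz":-0.025,"claw":0.26},{"wx":0,"wy":0,"wz":0,"tx":0,"ty":0,"tz":-0.036,"claw":0.26},{"wx":0,"wy":0,"wz":0,"tx":0,"ty":0,"tz":-0.044,"claw":0.26},{"wx":0,"wy":0,"wz":0,"tx":0,"ty":0,"tz":-0.049,"claw":0.26},{"wx":0,"wy":0,"wz":0,"tx":0,"ty":0,"tz":-0.05,"claw":0.26},{"wx":0,"wy":0,"wz":0,"tx":0,"ty":0,"tz":-0.05,"claw":0.26}]'
python3 - <<'E'
from h import *
for n in ("top",):
    im=bot.grab_frame(n); cv2.imwrite(f"pics/{n}7.png",im)
    b=im[235:300,110:240]
    cv2.imwrite(f"pics/{n}7z.png",cv2.resize(b,None,fx=6,fy=6,interpolation=cv2.INTER_CUBIC))
s=bot.observe(); print(s['clock'],s['position'],s['tool_rot'],s['force'],s['grip_width'])
E
```

```text
clock: 7.45
position: [0.509, 0.0803, 0.0272]
tool_rot: [-1.786, 1.568, 2.938]
force: [0.4, 0.0, -3.1]
grip_width: 0.0633
7.5 [0.50900935 0.07997239 0.02720228] [-1.75216086  1.56783855  2.9717868 ] [ 0.19399576 -0.49339262 -3.31427643] 0.06338184471619696
```

View pics/top7z.png

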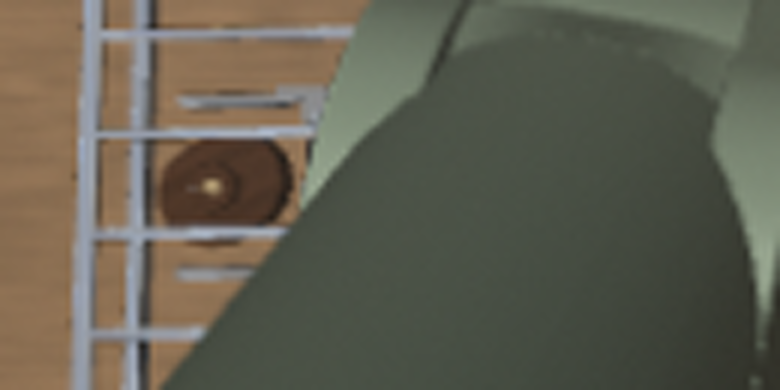

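```bash
python3 -m creep '[{"wx":0,"wy":0,"wz":0,"tx":-0.0004,"ty":0,"tz":0,"claw":0.28},{"wx":0,"wy":0,"wz":0,"tx":-0.0008,"ty":0,"tz":0,"claw":0.3},{"wx":0,"wy":0,"wz":0,"tx":-0.0012,"ty":0,"tz":0,"claw":0.32},{"wx":0,"wy":0,"wz":0,"tx":-0.0016,"ty":0,"tz":0,"claw":0.34},{"wx":0,"wy":0,"wz":0,"tx":-0.002,"ty":0,"tz":0,"claw":0.36},{"wx":0,"wy":0,"wz":0,"tx":-0.0023,"ty":0,"tz":0,"claw":0.38},{"wx":0,"wy":0,"wz":0,"tx":-0.0026,"ty":0,"tz":0,"claw":0.4},{"wx":0,"wy":0,"wz":0,"tx":-0.0026,"ty":0,"tz":0,"claw":0.4}]' 20
```

```text
clock: 8.3
position: [0.5091, 0.08, 0.0298]
tool_rot: [-1.775, 1.568, 2.949]
force: [0.6, -0.1, -3.3]
grip_width: 0.0514
```

```bash
python3 -m creep '[{"wx":0,"wy":0,"wz":0,"tx":-0.0002,"ty":0,"tz":0,"claw":0.41},{"wx":0,"wy":0,"wz":0,"tx":-0.0004,"ty":0,"tz":0,"claw":0.42},{"wx":0,"wy":0,"wz":0,"tx":-0.0006,"ty":0,"tz":0,"claw":0.43},{"wx":0,"wy":0,"wz":0,"tx":-0.0008,"ty":0,"tz":0,"claw":0.44},{"wx":0,"wy":0,"wz":0,"tx":-0.001,"ty":0,"tz":0,"claw":0.45},{"wx":0,"wy":0,"wz":0,"tx":-0.001,"ty":0,"tz":0,"claw":0.45}]' 20
python3 - <<'E'
from h import *
for n in ("top",):
    im=bot.grab_frame(n); cv2.imwrite(f"pics/{n}8.png",im)
    b=im[235:300,110:240]
    cv2.imwrite(f"pics/{n}8z.png",cv2.resize(b,None,fx=6,fy=6,interpolation=cv2.INTER_CUBIC))
s=bot.observe(); print(s['clock'],s['position'],s['force'],s['grip_width'])
E
```

```text
clock: 8.9
position: [0.509, 0.08, 0.0308]
tool_rot: [-1.764, 1.568, 2.96]
force: [-0.5, -0.5, -3.8]
grip_width: 0.0471
8.95 [0.50897839 0.07999767 0.03082471] [-0.0428418   0.40977876 -3.62247705] 0.047336923348229136
```

View pics/top8z.png

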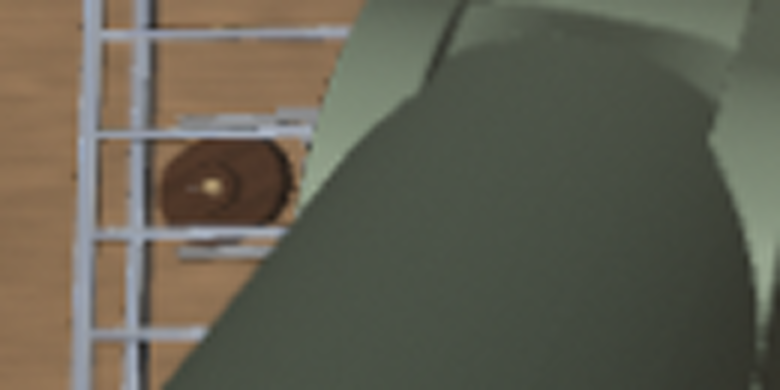

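```bash
python3 -m creep '[{"wx":0,"wy":0,"wz":0,"tx":-0.0001,"ty":0,"tz":0,"claw":0.455},{"wx":0,"wy":0,"wz":0,"tx":-0.0002,"ty":0,"tz":0,"claw":0.46},{"wx":0,"wy":0,"wz":0,"tx":-0.0003,"ty":0,"tz":0,"claw":0.465},{"wx":0,"wy":0,"wz":0,"tx":-0.0004,"ty":0,"tz":0,"claw":0.47},{"wx":0,"wy":0,"wz":0,"tx":-0.0004,"ty":0,"tz":0,"claw":0.475},{"wx":0,"wy":0,"wz":0,"tx":-0.0004,"ty":0,"tz":0,"claw":0.475}]' 20
python3 -m creep '[{"wx":0,"wy":0,"wz":0,"tx":0,"ty":0,"tz":0,"claw":0.48},{"wx":0,"wy":0,"wz":0,"tx":0,"ty":0,"tz":0,"claw":0.485},{"wx":0,"wy":0,"wz":0,"tx":0,"ty":0,"tz":0,"claw":0.49},{"wx":0,"wy":0,"wz":0,"tx":0,"ty":0,"tz":0,"claw":0.49}]' 20
```

```text
clock: 9.55
position: [0.509, 0.08, 0.0312]
tool_rot: [-1.744, 1.568, 2.98]
force: [-0.0, 0.3, -3.3]
grip_width: 0.0455
clock: 9.95
position: [0.509, 0.08, 0.0312]
tool_rot: [-1.757, 1.568, 2.967]
force: [0.6, 0.2, -3.0]
grip_width: 0.0456
```

```bash
python3 -m creep '[{"wx":0,"wy":0,"wz":0,"tx":0,"ty":0,"tz":0,"claw":0.5},{"wx":0,"wy":0,"wz":0,"tx":0,"ty":0,"tz":0,"claw":0.52},{"wx":0,"wy":0,"wz":0,"tx":0,"ty":0,"tz":0,"claw":0.55},{"wx":0,"wy":0,"wz":0,"tx":0,"ty":0,"tz":0,"claw":0.55},{"wx":0,"wy":0,"wz":0,"tx":0,"ty":0,"tz":0,"claw":0.55}]' 20
python3 - <<'E'
from h import *
for n in ("top","wrist"):
    im=bot.grab_frame(n); cv2.imwrite(f"pics/{n}9.png",im)
    b=im[235:300,110:240]
    if n=="top":cv2.imwrite(f"pics/{n}9z.png",cv2.resize(b,None,fx=6,fy=6,interpolation=cv2.INTER_CUBIC))
s=bot.observe(); print(s['clock'],s['position'],s['force'],s['grip_width'])
E
```

```text
clock: 10.45
position: [0.509, 0.08, 0.0312]
tool_rot: [-1.763, 1.568, 2.961]
force: [-0.3, 0.1, -3.5]
grip_width: 0.0459
10.55 [0.50901811 0.08001527 0.03122358] [ 0.45690988 -0.0422942  -3.44986552] 0.04566831574219527
```

View pics/top9z.png

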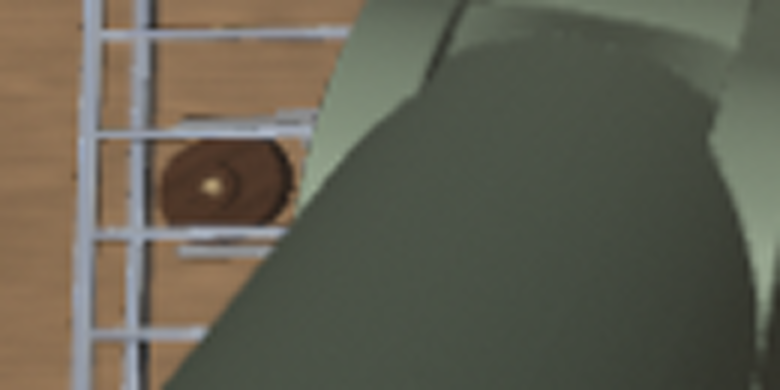

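View pics/wrist9.png

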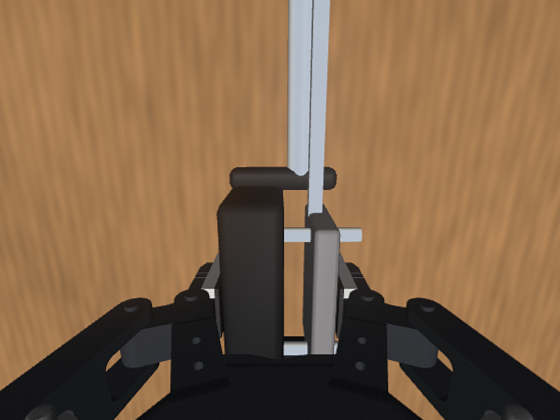

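```bash
python3 -m creep '[{"wx":0,"wy":0,"wz":0,"tx":0,"ty":0,"tz":0,"claw":0.55},{"wx":0,"wy":0,"wz":0,"tx":0,"ty":0,"tz":0,"claw":0.55},{"wx":0,"wy":0,"wz":0,"tx":0,"ty":0,"tz":0,"claw":0.55},{"wx":0,"wy":0,"wz":0,"tx":0,"ty":0,"tz":0,"claw":0.55}]' 22
```

```text
clock: 10.95
position: [0.509, 0.08, 0.0312]
tool_rot: [-1.758, 1.568, 2.966]
force: [-0.5, -0.6, -4.6]
grip_width: 0.0452
```

```bash
python3 -m creep '[{"wx":0,"wy":0,"wz":0,"tx":0,"ty":0,"tz":0.002,"claw":0.55},{"wx":0,"wy":0,"wz":0,"tx":0,"ty":0,"tz":0.006,"claw":0.55},{"wx":0,"wy":0,"wz":0,"tx":0,"ty":0,"tz":0.012,"claw":0.55},{"wx":0,"wy":0,"wz":0,"tx":0,"ty":0,"tz":0.019,"claw":0.55},{"wx":0,"wy":0,"wz":0,"tx":0,"ty":0,"tz":0.026,"claw":0.55},{"wx":0,"wy":0,"wz":0,"tx":0,"ty":0,"tz":0.032,"claw":0.55},{"wx":0,"wy":0,"wz":0,"tx":0,"ty":0,"tz":0.036,"claw":0.55},{"wx":0,"wy":0,"wz":0,"tx":0,"ty":0,"tz":0.037,"claw":0.55}]'
python3 - <<'E'
from h import *
for n in ("top",):
    im=bot.grab_frame(n); cv2.imwrite(f"pics/{n}10.png",im)
    b=im[235:300,110:240]
    if n=="top":cv2.imwrite(f"pics/{n}10z.png",cv2.resize(b,None,fx=6,fy=6,interpolation=cv2.INTER_CUBIC))
s=bot.observe(); print(s['clock'],s['position'],s['force'],s['grip_width'])
E
```

```text
clock: 11.75
position: [0.5095, 0.0424, 0.0313]
tool_rot: [-1.736, 1.568, 2.988]
force: [0.7, 0.5, -4.1]
grip_width: 0.0459
11.8 [0.50951163 0.04253436 0.03124435] [-0.72105384 -1.51173663 -3.17216384] 0.04569907751319981
```

View pics/top10z.png

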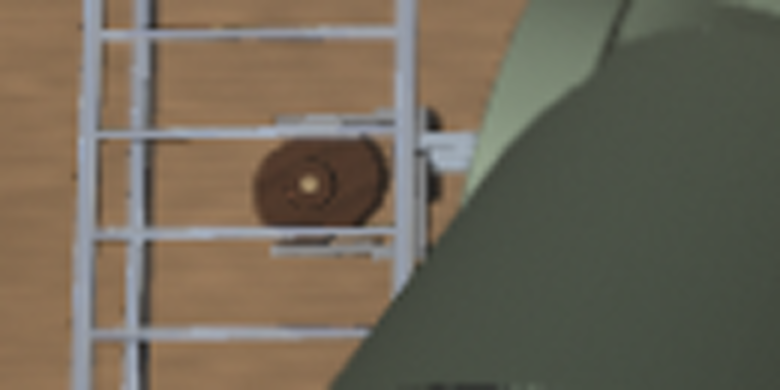

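```bash
python3 -m creep '[{"wx":0,"wy":0,"wz":0,"tx":0,"ty":0,"tz":0.002,"claw":0.55},{"wx":0,"wy":0,"wz":0,"tx":0,"ty":0,"tz":0.007,"claw":0.55},{"wx":0,"wy":0,"wz":0,"tx":0,"ty":0,"tz":0.014,"claw":0.55},{"wx":0,"wy":0,"wz":0,"tx":0,"ty":0,"tz":0.022,"claw":0.55},{"wx":0,"wy":0,"wz":0,"tx":0,"ty":0,"tz":0.03,"claw":0.55},{"wx":0,"wy":0,"wz":0,"tx":0,"ty":0,"tz":0.038,"claw":0.55},{"wx":0,"wy":0,"wz":0,"tx":0,"ty":0,"tz":0.046,"claw":0.55},{"wx":0,"wy":0,"wz":0,"tx":0,"ty":0,"tz":0.053,"claw":0.55}]'
python3 -m creep '[{"wx":0,"wy":0,"wz":0,"tx":0,"ty":0,"tz":0.007,"claw":0.55},{"wx":0,"wy":0,"wz":0,"tx":0,"ty":0,"tz":0.015,"claw":0.55},{"wx":0,"wy":0,"wz":0,"tx":0,"ty":0,"tz":0.023,"claw":0.55},{"wx":0,"wy":0,"wz":0,"tx":0,"ty":0,"tz":0.031,"claw":0.55},{"wx":0,"wy":0,"wz":0,"tx":0,"ty":0,"tz":0.039,"claw":0.55},{"wx":0,"wy":0,"wz":0,"tx":0,"ty":0,"tz":0.045,"claw":0.55},{"wx":0,"wy":0,"wz":0,"tx":0,"ty":0,"tz":0.048,"claw":0.55},{"wx":0,"wy":0,"wz":0,"tx":0,"ty":0,"tz":0.048,"claw":0.55}]'
python3 - <<'E'
from h import *
im=bot.grab_frame("top"); cv2.imwrite("pics/top11.png",im)
cv2.imwrite("pics/top11z.png",cv2.resize(im[235:300,110:240],None,fx=6,fy=6,interpolation=cv2.INTER_CUBIC))
im=bot.grab_frame("side"); cv2.imwrite("pics/side11.png",im)
cv2.imwrite("pics/side11z.png",cv2.resize(im[150:280,80:300],None,fx=3.5,fy=3.5,interpolation=cv2.INTER_CUBIC))
s=bot.observe(); print(s['clock'],s['position'],s['force'],s['grip_width'])
E
```

```text
clock: 12.6
position: [0.5101, -0.0113, 0.0312]
tool_rot: [-1.712, 1.568, 3.011]
force: [0.2, 1.3, -4.4]
grip_width: 0.0457
clock: 13.4
position: [0.5106, -0.0598, 0.0312]
tool_rot: [-1.655, 1.568, 3.067]
force: [-0.3, -0.3, -4.0]
grip_width: 0.0457
13.5 [ 0.5106308  -0.05916465  0.03118687] [ 0.24537937 -0.20165548 -3.21445217] 0.04562177456003152
```

View pics/top11z.png

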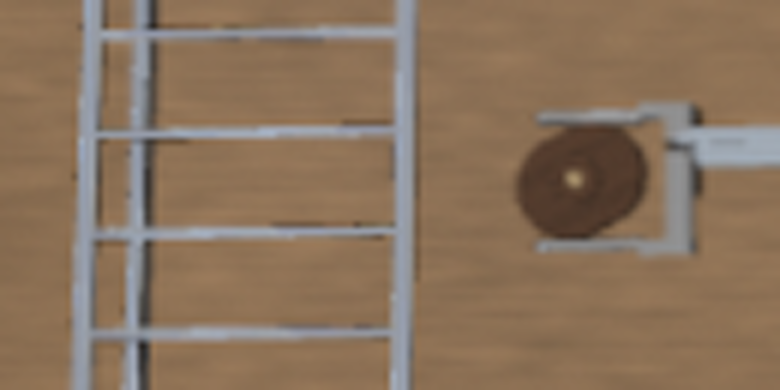

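View pics/side11z.png

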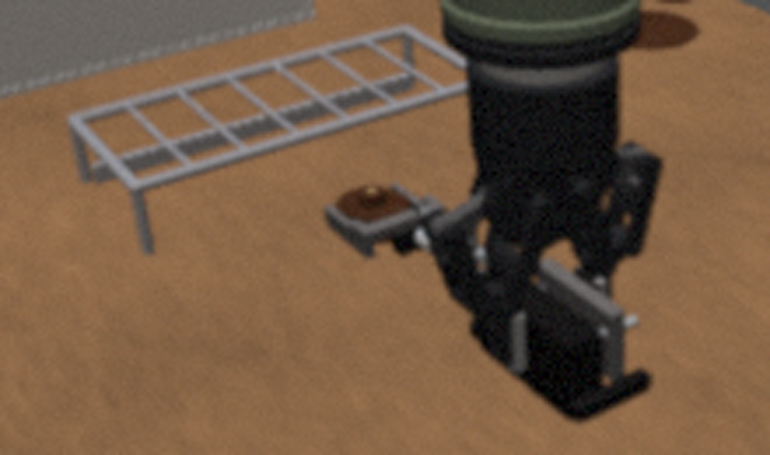

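```bash
python3 -m creep '[{"wx":0,"wy":0,"wz":0,"tx":0,"ty":0,"tz":0,"claw":0.55},{"wx":0,"wy":0,"wz":0,"tx":0,"ty":0,"tz":0,"claw":0.55},{"wx":0,"wy":0,"wz":0,"tx":0.0005,"ty":0,"tz":0,"claw":0.55},{"wx":0,"wy":0,"wz":0,"tx":0.001,"ty":0,"tz":0,"claw":0.55},{"wx":0,"wy":0,"wz":0,"tx":0.001,"ty":0,"tz":0,"claw":0.55}]'
python3 -m creep '[{"wx":0,"wy":0,"wz":0,"tx":0.0005,"ty":0,"tz":0,"claw":0.55},{"wx":0,"wy":0,"wz":0,"tx":0.001,"ty":0,"tz":0,"claw":0.55},{"wx":0,"wy":0,"wz":0,"tx":0.001,"ty":0,"tz":0,"claw":0.55}]'
```

```text
clock: 14.0
position: [0.5107, -0.059, 0.0302]
tool_rot: [-1.827, 1.568, 2.896]
force: [0.1, 1.8, -1.2]
grip_width: 0.0458
clock: 14.3
position: [0.5106, -0.0591, 0.0292]
tool_rot: [-1.78, 1.568, 2.943]
force: [-0.7, -1.4, -0.1]
grip_width: 0.0454
```

```bash
python3 -m creep '[{"wx":0,"wy":0,"wz":0,"tx":0,"ty":0,"tz":0,"claw":0.48},{"wx":0,"wy":0,"wz":0,"tx":0,"ty":0,"tz":0,"claw":0.46},{"wx":0,"wy":0,"wz":0,"tx":0.0004,"ty":0,"tz":0,"claw":0.44},{"wx":0,"wy":0,"wz":0,"tx":0.0008,"ty":0,"tz":0,"claw":0.42},{"wx":0,"wy":0,"wz":0,"tx":0.0012,"ty":0,"tz":0,"claw":0.39},{"wx":0,"wy":0,"wz":0,"tx":0.0018,"ty":0,"tz":0,"claw":0.36},{"wx":0,"wy":0,"wz":0,"tx":0.0023,"ty":0,"tz":0,"claw":0.33},{"wx":0,"wy":0,"wz":0,"tx":0.003,"ty":0,"tz":0,"claw":0.29}]' 20
python3 -m creep '[{"wx":0,"wy":0,"wz":0,"tx":0,"ty":0,"tz":0,"claw":0.26},{"wx":0,"wy":0,"wz":0,"tx":0,"ty":0,"tz":0,"claw":0.23},{"wx":0,"wy":0,"wz":0,"tx":0,"ty":0,"tz":0,"claw":0.18},{"wx":0,"wy":0,"wz":0,"tx":0,"ty":0,"tz":0,"claw":0.1},{"wx":0,"wy":0,"wz":0,"tx":0,"ty":0,"tz":0,"claw":0},{"wx":0,"wy":0,"wz":0,"tx":0,"ty":0,"tz":0,"claw":0},{"wx":0,"wy":0,"wz":0,"tx":0,"ty":0,"tz":0,"claw":0},{"wx":0,"wy":0,"wz":0,"tx":0,"ty":0,"tz":0,"claw":0}]' 20
python3 - <<'E'
from h import *
im=bot.grab_frame("wrist"); cv2.imwrite("pics/w12.png",im)
s=bot.observe(); print(s['clock'],s['position'],s['force'],s['grip_width'])
E
```

```text
clock: 15.1
position: [0.5106, -0.0591, 0.0261]
tool_rot: [-1.781, 1.568, 2.942]
force: [-0.0, -1.2, -1.6]
grip_width: 0.0606
clock: 15.9
position: [0.5106, -0.0591, 0.0261]
tool_rot: [-1.778, 1.568, 2.945]
force: [-0.2, -0.3, 1.2]
grip_width: 0.0852
15.95 [ 0.51064297 -0.05910467  0.02610721] [ 0.50763011  0.4857175  -0.50190474] 0.08553616498649996
```

View pics/w12.png

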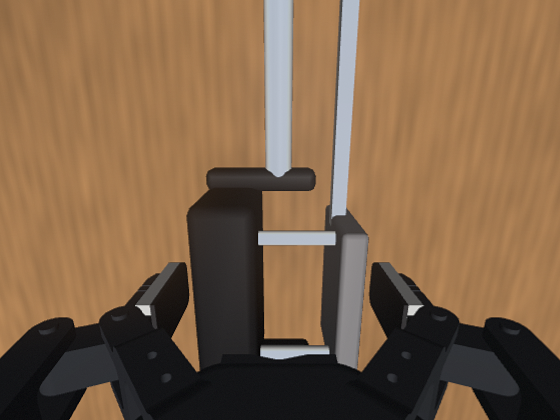

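The fingers stand clear on both sides (pads at u≈188 and 372, handle from 190 to 367). I'll retreat straight up and look.

```bash
python3 -m creep '[{"wx":0,"wy":0,"wz":0,"tx":-0.01,"ty":0,"tz":0,"claw":0},{"wx":0,"wy":0,"wz":0,"tx":-0.03,"ty":0,"tz":0,"claw":0},{"wx":0,"wy":0,"wz":0,"tx":-0.06,"ty":0,"tz":0,"claw":0},{"wx":0,"wy":0,"wz":0,"tx":-0.095,"ty":0,"tz":0,"claw":0},{"wx":0,"wy":0,"wz":0,"tx":-0.13,"ty":0,"tz":0,"claw":0},{"wx":0,"wy":0,"wz":0,"tx":-0.165,"ty":0,"tz":0,"claw":0},{"wx":0,"wy":0,"wz":0,"tx":-0.19,"ty":0,"tz":0,"claw":0},{"wx":0,"wy":0,"wz":0,"tx":-0.2,"ty":0,"tz":0,"claw":0}]'
python3 - <<'E'
from h import *
import json
for n in ("wrist","top","side"):
    c=bot.get_calibration(n);im=bot.grab_frame(n); cv2.imwrite(f"pics/{n}13.png",im)
    json.dump({k:np.array(v).tolist() for k,v in c.items()},open(n+"13.json","w"))
s=bot.observe(); print(s['clock'],s['position'],s['force'])
E
```

```text
clock: 16.75
position: [0.5118, -0.0593, 0.229]
tool_rot: [2.644, 1.57, 1.083]
force: [0.0, 0.4, 0.3]
grip_width: 0.0858
16.9 [ 0.51105934 -0.05900658  0.22615322] [0.01747625 0.04335503 0.19239765]
```

View pics/wrist13.png

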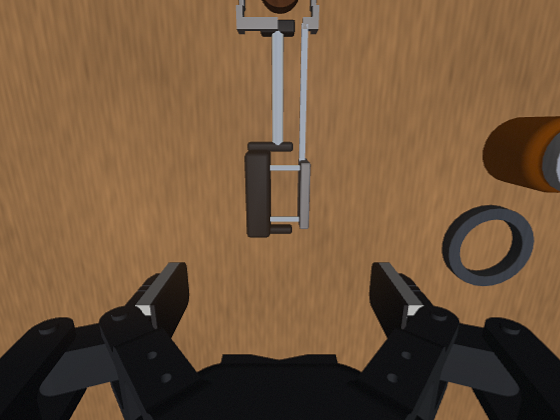

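View pics/top13.png

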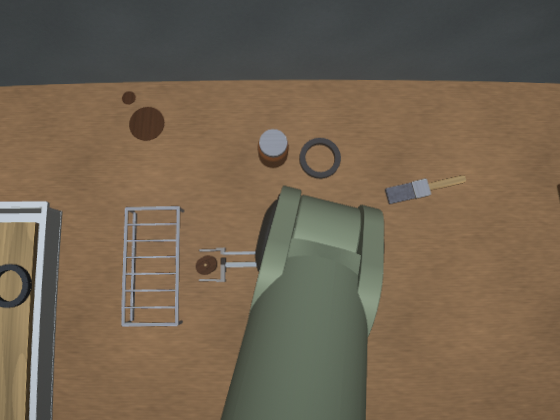

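View pics/side13.png

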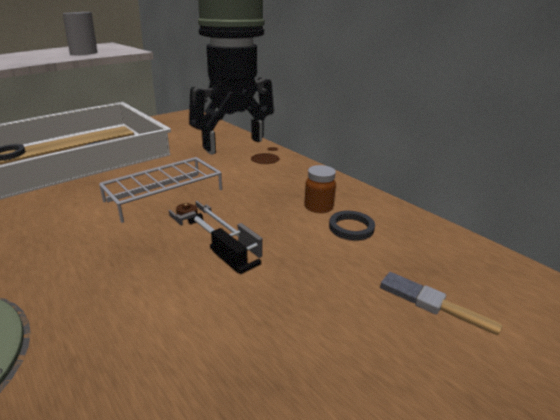

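Run:
```python
from h import *
import json
c=bot.get_calibration("top"); im=cv2.imread("pics/top13.png")
hs=im.sum(2).astype(int); k=(hs<170).astype(np.uint8); k[:250]=0;k[282:]=0;k[:,:190]=0;k[:,220:]=0
n,l,st,ce=cv2.connectedComponentsWithStats(k); i=1+np.argmax(st[1:,4]); print(st[i],ce[i]); print("knob",cast(c,[ce[i]],.012))
cv2.imwrite("pics/top13z.png",cv2.resize(im[235:300,110:240],None,fx=6,fy=6,interpolation=cv2.INTER_CUBIC))
for f in ("w2","wrist13"):
    g=cv2.imread(f"pics/{f}.png"); c={k:np.array(v) for k,v in json.load(open(f+".json")).items()}
    h=cv2.cvtColor(g,cv2.COLOR_BGR2HSV); r=195
    d=np.flatnonzero((h[r,:,2]<75)&(np.arange(560)>235)&(np.arange(560)<275)); t=np.flatnonzero((h[r,:,1]<70)&(h[r,:,2]>70)&(np.arange(560)>295)&(np.arange(560)<325))
    q=cast(c,[(d.min()-.5,r)],.05)[0]-cast(c,[(t.max()+.5,r)],.049)[0]; print(f,d.min(),t.max(),np.linalg.norm(q[:2]))
```

```text
[206 262   5   8  17] [208.29411765 265.82352941]
knob [[0.50651399 0.13590444 0.012     ]]
w2 246 311 0.0645049508127475
wrist13 246 308 0.063937719718536
```

View pics/top13z.png

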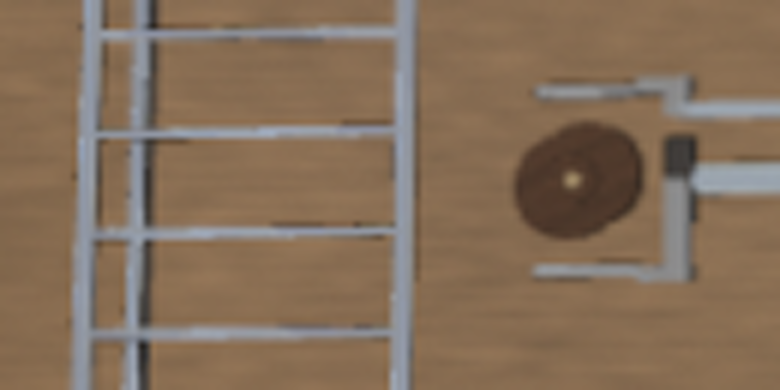

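```bash
python3 -m creep '[{"wx":0,"wy":0,"wz":0,"tx":0,"ty":0,"tz":0,"claw":0},{"wx":0,"wy":0,"wz":0,"tx":0,"ty":0,"tz":0,"claw":0},{"wx":0,"wy":0,"wz":0,"tx":0,"ty":0,"tz":0,"claw":0}]'; python3 -c "
from workcell import bot
print(bot.job_done())"
```

```text
clock: 17.2
position: [0.5107, -0.0591, 0.2254]
tool_rot: [-1.763, 1.567, 2.96]
force: [0.2, 0.3, 0.4]
grip_width: 0.0856
the job is handed in; nothing more can be done
None
```

I picked up the reacher, closed its jaws on the knob under the rack, and drew the knob out in front of the rack. I then let go, raised the arm clear and handed the job in at about 17.2 s. No verdict is reported at hand-in.

- **Pick-up:** I held the reacher lightly, with the trigger about 3 mm in. The wrist read about 3.3 N down, which matches the reacher's weight.
- **Squeeze:** The grip stalled at 45.7 mm across at 20 N, and 2 N more changed that by under 0.5 mm. I took that as firm contact, roughly 12 N per jaw by the spring figures. I could not measure the jaw force itself.
- **Knob:** In the last pictures it lies clear of the rack, stem up, about 0.12 m in front of the rack's centre (0.091 m needed).
- **Reacher:** It lies on the bench with its jaws open and the fingers well clear. The jaw gap is about 2 mm wider than during the light hold. The width across the handle (63.9 mm) is within 0.6 mm of its starting measurement (64.5 mm), so the trigger is back within about 1 mm of open.
- **Other things:** In the before and after pictures the jar, ring, brush and rack look unmoved. I saw no sign of force on the rack.
- **Disagreements:** The top and wrist cameras differed by 2–3 mm on where the rack and knob were. The handle measured about 64 mm across instead of the 66 mm given. My final colour mask caught only part of the knob, so I read its position from the zoomed picture.

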